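# Put the painter's things away

## Robot

A 6-joint arm with a two-finger parallel gripper is mounted at the origin on the work surface. World frame = base frame: x ahead of the robot, y to its left, z up, the work surface at z = 0. Lengths are in m, angles in rad, forces in N, time in s.
With the tool pointing down it reaches from about 0.275 to 0.875 m from the base axis. Payload 12.5 kg.
Tool frame: the origin (TCP) lies on the centre line of the jaws, within the pads' length; the fingertips stand r.finger_overhang ahead of it and the grasp point (between the pads) lies 3 mm ahead of it (r.finger_overhang is the distance from the TCP to the fingertips, in m); z points along the fingers, y is the line along which they close (so a half turn about z gives the same grasp; the last joint's range is limited). The gripper opens to 85 mm and grips with 20 to 120 N. Pads are 22 mm wide; open, the fingers measure 114 mm over their backs; the gripper's body (76 mm by 85 mm) begins 54 mm behind the grasp point. The pads swing forward as they close: fully open they stand 13 mm farther back than shut.
Start: joints at [1.074, 0.351, 1.652, -0, 1.139, -0.085], TCP at [0.22, 0.504, 0.253] pointing down, gripper open.
Joint ranges: [-2.75, 2.75], [-0.79, 2.1], [0.01, 2.65], [-1.57, 4.71], [0.07, 3.14], [-2.87, 2.87]. Speed limits (rad/s): [2.22, 2.22, 2.79, 3.14, 3.14, 3.14].

## Interface

Orientations are given as a unit quaternion [x, y, z, w].
In Python, from cell import r, optics gives the robot as it stands. The module is installed in compiled form; this text tells all that it offers. Calls block until the motion is done:
- r.move_to(position, orientation): joint-space move of the TCP to a pose.
- r.move_linear(position, rot=None, vel=0.15): straight line of the TCP; rot=None keeps the orientation; vel is the mean speed in m/s.
- r.set_joints(angles): joint-space move.
- r.set_gripper(opening, squeeze=None): opening from 0.0 (shut) to 1.0 (fully open); squeeze is the grip in N (None keeps the last); returns when the fingers have stopped.
- r.sleep(seconds).
- r.inverse_kinematics(position, orientation): joint angles nearest the present ones, or None.
- optics.get_image(name): name is "scene" or "top" or "wrist"; returns a dict with "pixels" (420x560x3 uint8, red, green, blue), "depth" (420x560 float32, m along the optical axis (not along the pixel's ray), 0 where there is no reading), "fx", "fy", "cx", "cy" (pixels), "D" ([k1, k2, p1, p2, k3] as OpenCV has them; the pictures are not rectified), "camera_from_world" (4x4, takes a point from world to camera coordinates); the wrist camera has in their place "mount" (4x4, takes a point from camera to tool coordinates, whose origin is the TCP and whose axes are the flange's). Camera axes: x right, y down, z forward; pixel columns grow to the right and rows downward; lengths in m; the calibration is good to about 2 mm. A picture is of the moment at which its call begins: read the wrist's pose just before it.
A pose or a line that the arm cannot do raises r.PlanningError and nothing moves.
- r.hand_in(): hands the job in; it is judged then, once.
Readings, each from a call of its own:
- r.current_t(): time.
- r.current_q(): joint angles.
- r.current_qvel(): joint speeds.
- r.current_effort(): joint torques, N m.
- r.current_tool_pos(): TCP position.
- r.current_ee_rot(): TCP orientation.
- r.current_contact_force(): force on the tool from outside, world axes, zero at the start.
- r.current_torque(): the same for the moment, N m.
- r.current_opening(): opening from 0.0 (shut) to 1.0 (fully open).
- r.current_finger_force(): force on a finger pad.
Only numpy, scipy, OpenCV 4.12 (cv2) and the standard library are available. Lean on these libraries where they do the work, as an engineer would, in place of code of your own. Each camera call takes 0.05 s, during which the arm holds its last target. There are 200 camera calls.

## Task

Clear the painter's table: stand each paint jar in the crate bay that is painted in its colour, lay both brushes lengthwise in the wooden brush tray, one on each side of the rest bar's middle tooth, with their ferrules on the bar and their bristles beyond it, and lay the palette knife flat and lengthwise in the white enamel tray. Keep the jars upright and put them down gently, for they are glass, and leave the amber bottle standing where it is.

Things in the scene. Friction and masses are not known exactly. Their poses are not given: they have to be found in the camera images.
- brush_green: flat paint brush with a green handle, lying flat, 165 mm long. Origin: on its underside at the balance point; x towards the bristles, z up. Round handle from x = -97 mm (tail, 6 mm thick) to +12 mm (11 mm thick at the origin: grip it there, across y), flat steel ferrule 24 mm wide, 11 mm thick, from +18 to +46 mm, pale bristles to +68 mm. About 30 g.
- brush_yellow: flat paint brush with a yellow handle, lying flat, 165 mm long. Origin: on its underside at the balance point; x towards the bristles, z up. Round handle from x = -97 mm (tail, 6 mm thick) to +12 mm (11 mm thick at the origin: grip it there, across y), flat steel ferrule 24 mm wide, 11 mm thick, from +18 to +46 mm, pale bristles to +68 mm. About 30 g.
- palette_knife: palette knife lying flat: dark wooden handle 16 mm wide and 14 mm tall from x = -90 to +10 mm, then a straight steel blade 19 mm wide to x = +102 mm, its flat 7 mm above the underside. Origin: on the underside of the handle at the balance point (grip here across y); x runs towards the blade tip, z up. About 60 g.
- jar_red: paint jar of 42 mm diameter and 50 mm height, red glass with a black screw lid (41 mm across, upper 16 mm) that bears a round dab of the same red. Origin: centre of its underside, z up. About 120 g.
- jar_blue: paint jar of 42 mm diameter and 50 mm height, blue glass with a black screw lid (41 mm across, upper 16 mm) that bears a round dab of the same blue. Origin: centre of its underside, z up. About 120 g.
- brush_tray: light wooden tray, fixed, 205 x 118 mm (x by y), floor 4 mm, walls 14 mm high. Origin: centre of underside. A dark rest bar, 8 mm wide, top 13 mm above the origin, crosses it at x = +43.5 mm; teeth 10 mm higher on it at |y| under 5 and over 47 mm. A brush lying right has its tail on the floor at the -x end, ferrule on the bar, bristles to +x, origin near x = +14, |y| = 30 mm.
- enamel_tray: white enamel tray with a blue rim, fixed, 220 x 100 mm (x by y), walls 4 mm thick and 16 mm high, floor 4 to 5 mm thick. Origin: centre of its underside; x along its length, z up.
- jar_crate: small plywood crate with two square bays, fixed, 135 x 70 mm (x by y), walls 30 mm high and 5 mm thick, floor 5 mm thick. Origin: centre of its underside; z up. The bays are 60 x 60 mm, centred at x = +32.5 mm (floor and outer end painted red) and x = -32.5 mm (painted blue), y = 0, with a 5 mm wall between them.
- amber_bottle: amber glass bottle with a black cap and a paper band, 38 mm in diameter, 76 mm high, standing loose among the things. It stays where it is. Origin: centre of its underside.

How it is judged:
At the end, for the whole second after the job is handed in: Each jar stands upright on the floor of its colour's bay; the brushes lie along the brush tray (0.2 rad), each 12 mm or more off its middle line on opposite sides, ferrules on the bar, bristles beyond it; the knife lies flat along the enamel tray (0.25 rad). All at rest, bottle within 20 mm (x of brush_green in the frame of brush_tray between -0.002 and 0.031 m and x of brush_tray in the frame of brush_green between -0.05 and -0.0005 m and z of brush_green in the frame of brush_tray between 0.004 and 0.018 m and angle between the x axis of each of brush_green, brush_yellow and the x axis of brush_tray, either way round below 0.2 rad and angle between each of brush_green, brush_yellow's own z axis and vertical below 0.3 rad and x of brush_yellow in the frame of brush_tray between -0.002 and 0.031 m and x of brush_tray in the frame of brush_yellow between -0.05 and -0.0005 m and z of brush_yellow in the frame of brush_tray between 0.004 and 0.018 m and ((y of brush_green in the frame of brush_tray between 0.012 and 0.048 m and y of brush_yellow in the frame of brush_tray between -0.048 and -0.012 m) or (y of brush_yellow in the frame of brush_tray between 0.012 and 0.048 m and y of brush_green in the frame of brush_tray between -0.048 and -0.012 m)) and x of palette_knife in the frame of enamel_tray between -0.024 and 0.024 m and y of palette_knife in the frame of enamel_tray between -0.041 and 0.041 m and z of palette_knife in the frame of enamel_tray between 0.001 and 0.009 m and angle between the x axis of palette_knife and the x axis of enamel_tray, either way round below 0.25 rad and angle between palette_knife's own z axis and vertical below 0.12 rad and x of jar_red in the frame of jar_crate between 0.0195 and 0.0455 m and y of jar_red in the frame of jar_crate between -0.013 and 0.013 m and z of jar_red in the frame of jar_crate between 0.002 and 0.01 m and angle between each of jar_red, jar_blue's own z axis and vertical below 0.1 rad and x of jar_blue in the frame of jar_crate between -0.0455 and -0.0195 m and y of jar_blue in the frame of jar_crate between -0.013 and 0.013 m and z of jar_blue in the frame of jar_crate between 0.002 and 0.01 m and linear speed of each of brush_green, brush_yellow, palette_knife, jar_red, jar_blue below 0.02 m/s and distance of amber_bottle from where it was at the start of the episode below 0.02 m and angle between amber_bottle's own z axis and vertical below 0.2 rad); the robot touches nothing.
It fails at once if a paint jar is tipped over by more than 0.6 rad (angle between any of jar_red, jar_blue's own z axis and vertical above 0.6 rad).
It fails at once if a paint jar is dropped into or rammed against the crate (more than 60 N) (contact force between any of jar_red, jar_blue and jar_crate above 60 N).
It fails at once if the amber bottle is moved by more than 20 mm or tipped by more than 0.3 rad (distance of amber_bottle from where it was at the start of the episode above 0.02 m or angle between amber_bottle's own z axis and vertical above 0.3 rad).
It also fails if it takes over 141 s, if anything falls off the work surface, if the arm or the gripper's body presses on something with over 40 N, if the wrist force passes 120 N, or if a joint passes its speed limit or range.

## Working session

There is one attempt and no reset: what is moved stays moved. The work goes in short steps, each a Python script; the robot and the scene stay as the last script left them, time stands still between calls to the robot, and variables do not carry over. Pictures are saved under pics/ and viewed, at most 14 in all, crops included, and the job is handed in when it is done.

```bash
mkdir -p pics; python3 - <<'E'
from cell import r, optics
import cv2,numpy as np,pickle
for n in("top","scene"):
    d=optics.get_image(n); pickle.dump(d,open(n+'.pkl','wb'))
    cv2.imwrite(f'pics/{n}0.png',d['pixels'][...,::-1])
    print(n,d['fx'],d['cx'],d['cy'],d['D'],np.round(d['camera_from_world'],3).tolist(),np.median(d['depth']))
print(r.finger_overhang,r.current_ee_rot(),r.current_t(),r.current_opening())
E
```

```text
top 506.5304071878565 277.7853571084909 210.33444659840106 [-0.18264604  0.          0.          0.          0.        ] [[-0.013, -1.0, -0.005, -0.0], [-0.995, 0.014, -0.098, 0.571], [0.098, 0.004, -0.995, 1.155], [0.0, 0.0, 0.0, 1.0]] 1.2058411
scene 531.274129706783 284.309982939512 208.81591457161568 [-0.15848067  0.          0.          0.          0.        ] [[0.829, 0.559, -0.005, -0.434], [0.464, -0.693, -0.552, -0.244], [-0.312, 0.455, -0.834, 1.371], [0.0, 0.0, 0.0, 1.0]] 1.2241001
0.022 [ 2.04418242e-01  9.78883501e-01 -5.01156167e-04 -1.47849131e-04] 0.1 0.9993689803331874
```

View pics/top0.png

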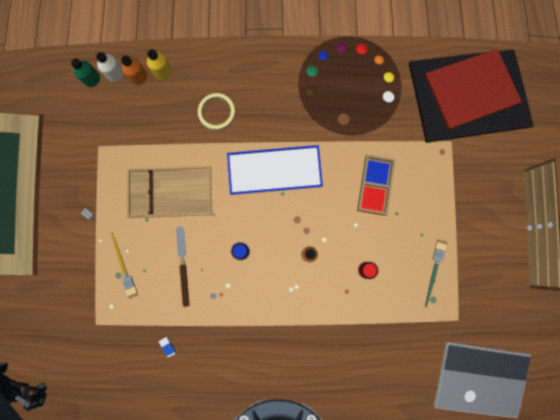

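View pics/scene0.png

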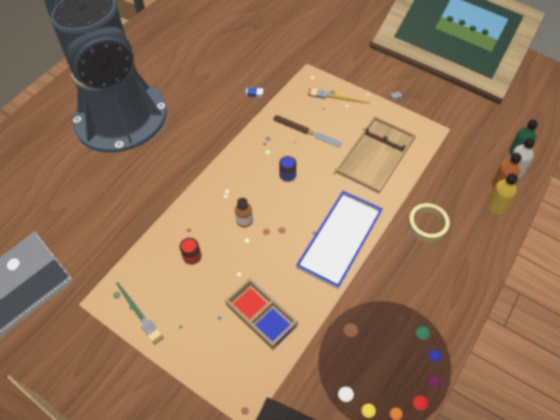

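The top view shows the brush tray at (170,192) with its bar at u=151, the enamel tray at (275,170) and the crate at (376,185) with blue up and red down. It also shows the yellow brush at (122,265), knife (183,268), blue jar (240,251), bottle (310,254), red jar (369,271) and green brush (435,273). The scene view agrees. I'll locate each of them coarsely with masks.

```bash
cat > h.py <<'E'
import numpy as np,cv2,pickle
from scipy.spatial.transform import Rotation as R
def world_from_cam(d,pose=None):
    if pose is None: return np.linalg.inv(d['camera_from_world'])
    T=np.eye(4);T[:3,:3]=R.from_quat(pose[1]).as_matrix();T[:3,3]=pose[0]
    return T@d['mount']
def cast(d,uv,z,W):
    K=np.array([[d['fx'],0,d['cx']],[0,d['fy'],d['cy']],[0,0,1.]])
    p=cv2.undistortPoints(np.array(uv,float).reshape(-1,1,2),K,np.array(d['D'],float)).reshape(-1,2)
    ray=np.c_[p,np.ones(len(p))]@W[:3,:3].T; o=W[:3,3]
    return o+ray*((z-o[2])/ray[:,2])[:,None]
def mask(d,lo,hi):
    return cv2.inRange(cv2.cvtColor(d['pixels'],cv2.COLOR_RGB2HSV),np.array(lo),np.array(hi))
def blobs(m,amin):
    n,_,s,c=cv2.connectedComponentsWithStats(m)
    lab=_
    return [(int(s[i,4]),c[i],np.argwhere(lab==i)[:,::-1]) for i in range(1,n) if s[i,4]>=amin]
def rectw(d,pts,z,W):
    P=cast(d,pts,z,W)[:,:2].astype(np.float32)
    (c,(w,h),a)=cv2.minAreaRect(P*1000)
    if w<h: w,h,a=h,w,a+90
    return np.round(np.array(c)/1000,4),round(w,1),round(h,1),round(a%180,1)
E
python3 - <<'E'
from h import *
d=pickle.load(open('top.pkl','rb'));W=world_from_cam(d)
for nm,lo,hi,z,a in[('blue',(108,150,60),(130,255,255),.01,20),('red',(0,200,120),(6,255,255),.01,20),('white',(0,0,190),(180,40,255),.005,800),('green',(45,60,30),(95,255,255),.005,20),('yellow',(20,160,120),(32,255,255),.005,15),('dark',(0,0,0),(180,255,70),.01,30)]:
    for s,c,p in blobs(mask(d,lo,hi),a):
        if 90<c[0]<465 and 135<c[1]<330: print(nm,s,c.round(1),rectw(d,p,z,W))
px={'tray corners':[(129,169),(211,167),(212,216),(130,218)],'crate':[(367,156),(395,160),(386,215),(358,211)]}
for k,v in px.items(): print(k,rectw(d,v,.016 if k[0]=='t' else .03,W))
print('bar',cast(d,[(152,170),(151,214)],.013,W).round(3))
print('jars/bottle tops',cast(d,[(240,251),(369.5,270.5)],.05,W).round(3), cast(d,[(310,255)],.076,W).round(3))
print('yb',cast(d,[(113,234),(131,296)],.005,W).round(3),'gb',cast(d,[(427,305),(442,242)],.005,W).round(3),'kn',cast(d,[(181,228),(186,305)],.007,W).round(3))
E
```

```text
blue 78 [262.5 150.5] (array([0.7184, 0.027 ]), 167.3, 4.6, 95.0)
blue 412 [377.  172.1] (array([ 0.6624, -0.2479]), 49.6, 49.4, 79.2)
blue 169 [239.6 250.6] (array([0.4792, 0.0824]), 33.1, 30.7, 89.4)
red 402 [373.1 198.6] (array([ 0.5983, -0.2361]), 48.9, 48.1, 169.9)
red 138 [369.4 270.2] (array([ 0.4285, -0.2228]), 31.1, 28.3, 88.7)
white 3141 [274.2 169.5] (array([ 0.6729, -0.0007]), 209.5, 88.2, 94.2)
green 108 [431.7 281.3] (array([ 0.3934, -0.3741]), 94.2, 9.0, 163.9)
yellow 112 [118.5 255.1] (array([0.476 , 0.3798]), 102.3, 7.1, 19.4)
dark 75 [310.  253.7] (array([ 0.4699, -0.0826]), 21.2, 18.9, 179.0)
tray corners (array([0.6198, 0.2497]), 202.4, 119.4, 90.6)
crate (array([ 0.6274, -0.2423]), 136.4, 67.9, 168.9)
bar [[0.675 0.295 0.013]
 [0.568 0.296 0.013]]
jars/bottle tops [[ 0.477  0.079  0.05 ]
 [ 0.428 -0.216  0.05 ]] [[ 0.466 -0.079  0.076]]
yb [[0.522 0.392 0.005]
 [0.372 0.347 0.005]] gb [[ 0.341 -0.362  0.005]
 [ 0.491 -0.403  0.005]] kn [[0.534 0.224 0.007]
 [0.351 0.212 0.007]]
```

```bash
cat >> h.py <<'E'
def down(deg): a=np.deg2rad(deg)/2; return [float(np.cos(a)),float(np.sin(a)),0.,0.]
def snap(name):
    from cell import r,optics
    pose=(np.array(r.current_tool_pos()),np.array(r.current_ee_rot()))
    d=optics.get_image("wrist");pickle.dump((d,pose),open(name+'.pkl','wb'))
    cv2.imwrite(f'pics/{name}.png',d['pixels'][...,::-1])
    return d,world_from_cam(d,pose)
E
python3 - <<'E'
from h import *
from cell import r
r.move_to([0.44,0.28,0.33],down(120))
d,W=snap('w1');print(np.round(d['mount'],3).tolist(),d['fx'],d['cx'],d['cy'],r.current_t())
E
```

```text
[[-0.0, -0.963, -0.269, 0.068], [1.0, -0.0, -0.0, -0.0], [0.0, -0.269, 0.963, -0.12], [0.0, 0.0, 0.0, 1.0]] 366.08716667132984 272.3767885852989 203.23763186503052 1.375
```

View pics/w1.png

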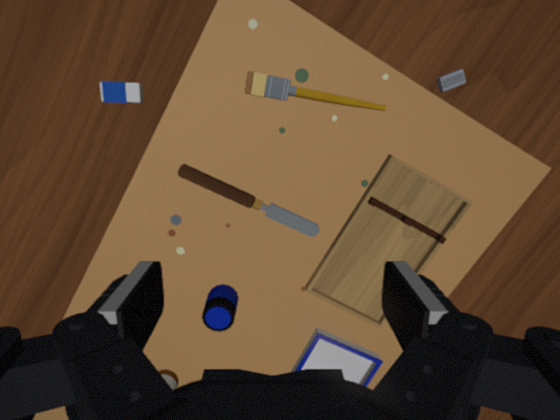

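The wrist view shows the yellow brush from (249,84) to (385,108) and the knife from (182,171) to (317,231). The tray corners are at (391,156), (469,203), (380,324) and (304,289), the bar runs (371,201)–(443,241), and the blue jar lid is at (217,317). I'll cross-check these against the top estimates.

```bash
python3 - <<'E'
from h import *
d,pose=pickle.load(open('w1.pkl','rb'));W=world_from_cam(d,pose)
for n,v,z in[('yb',[(249,84),(385,108)],.005),('ferrule ctr',[(279,88)],.011),('kn',[(182,171),(317,231)],.007),('bar',[(371,201),(443,241)],.02),('bluedab',[(217,318)],.05)]:
    P=cast(d,v,z,W)[:,:2];print(n,P.round(4).tolist(),np.linalg.norm(P[0]-P[-1]).round(4), np.rad2deg(np.arctan2(*(P[-1]-P[0])[::-1])).round(1))
print('tray',rectw(d,[(391,156),(469,203),(380,324),(304,289)],.014,W))
for s,c,p in blobs(mask(d,(20,160,70),(32,255,255)),100): print('yel',s,c,rectw(d,p,.006,W))
E
```

```text
yb [[0.3724, 0.3415], [0.5233, 0.3977]] 0.161 20.4
ferrule ctr [[0.4045, 0.3549]] 0.0 0.0
kn [[0.3508, 0.212], [0.5349, 0.2287]] 0.1849 5.2
bar [[0.5673, 0.2976], [0.6735, 0.2994]] 0.1062 1.0
bluedab [[0.4755, 0.0805]] 0.0 0.0
tray (array([0.6178, 0.2545]), 201.8, 115.9, 90.6)
yel 692 [336.18786127  98.75578035] (array([0.4734, 0.3799]), 105.8, 9.9, 19.8)
```

```bash
cat >> h.py <<'E'
def pick(p,a,z,op,sq,hover=.12):
    from cell import r
    r.set_gripper(op); r.move_to([*p,z+hover],down(a)); r.move_linear([*p,z],vel=.12)
    r.set_gripper(0.,sq); o=r.current_opening(),r.current_finger_force()
    r.move_linear([*p,z+hover],vel=.15)
    print('picked',np.round(o,3),np.round((r.current_opening(),r.current_finger_force()),3),'t',r.current_t())
def place(p,a,z,op,hover=.10):
    from cell import r
    r.move_to([*p,z+hover],down(a)); r.move_linear([*p,z+.02],vel=.15); r.move_linear([*p,z],vel=.04)
    print('force',np.round(r.current_contact_force(),2))
    r.set_gripper(op); r.move_linear([*p,z+hover],vel=.15); print('t',r.current_t())
E
python3 - <<'E'
from h import *
from cell import r
pick((.434,.3655),200,.025,.45,40)
place((.589,.2665),90.6,.040,.35)
r.move_to([0.43,0.22,0.33],down(96))
snap('w2');print(r.current_t())
E
```

```text
picked [ 0.101 39.845] [ 0.105 39.117] t 5.5167
force [ 0.05  0.09 -0.86]
t 9.4583
10.5
```

View pics/w2.png

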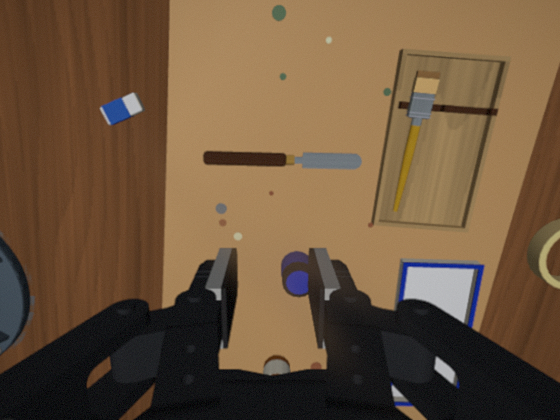

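The yellow brush lies with its ferrule on the bar at (421,105) and its tail at (396,210). The knife is undisturbed, (204,158)–(361,161). Next I'll measure this view and look at the enamel tray and crate from close by.

```bash
python3 - <<'E'
from h import *
from cell import r
d,pose=pickle.load(open('w2.pkl','rb'));W=world_from_cam(d,pose)
for n,v,z in[('yb tail->tip',[(396,210),(427,74)],.012),('kn',[(204,158),(361,161)],.007),('bar',[(400,105),(497,111)],.018)]:
    P=cast(d,v,z,W)[:,:2];print(n,P.round(4).tolist(),np.rad2deg(np.arctan2(*(P[-1]-P[0])[::-1])).round(1))
print('tray',rectw(d,[(403,49),(508,59),(467,229),(373,224)],.014,W))
r.move_to([.58,-.20,.34],down(90))
d,W=snap('w3')
for nm,lo,hi,z,a in[('blue',(108,150,60),(130,255,255),.005,300),('red',(0,200,90),(6,255,255),.005,300),('white',(0,0,150),(180,60,255),.005,2000)]:
    for s,c,p in blobs(mask(d,lo,hi),a): print(nm,s,c.round(),rectw(d,p,z,W))
print(r.current_t())
E
```

```text
yb tail->tip [[0.5888, 0.173], [0.5916, 0.3329]] 89.0
kn [[0.3473, 0.2122], [0.5367, 0.2283]] 4.9
bar [[0.5666, 0.297], [0.6756, 0.3011]] 2.1
tray (array([0.6196, 0.2551]), 202.9, 116.9, 91.1)
blue 1021 [358.  52.] (array([ 0.6765, -0.0655]), 103.1, 89.1, 4.0)
blue 1574 [336. 196.] (array([ 0.6611, -0.249 ]), 52.0, 51.2, 169.6)
red 559 [138. 178.] (array([ 0.41  , -0.2252]), 34.1, 32.1, 131.7)
red 1599 [286. 187.] (array([ 0.5969, -0.2372]), 52.3, 51.3, 169.6)
white 6087 [356.  38.] (array([ 0.675, -0.063]), 89.3, 83.4, 4.2)
12.1833
```

View pics/w3.png

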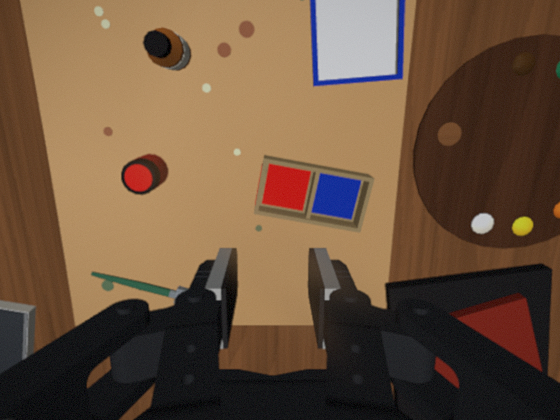

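The view shows the crate with its red bay at (286,187) and blue bay at (336,196), the red jar at (141,178), the bottle at (160,45) and the end of the enamel tray at (315,84)–(404,77). The crate matches the top estimate. Now the enamel tray end, then the knife.

```bash
python3 - <<'E'
from h import *
from cell import r
d,pose=pickle.load(open('w3.pkl','rb'));W=world_from_cam(d,pose)
P=cast(d,[(314.5,85),(404,78)],.016,W)[:,:2];a=np.deg2rad(94.2)
c=P.mean(0)+.11*np.array([np.cos(a),np.sin(a)]);print(P.round(4),c.round(4))
c=(c+np.array([.6729,.0]))/2
assert np.linalg.norm(c-[.673,.001])<.006
for s,cc,p in blobs(mask(d,(0,200,90),(6,255,255)),300)[:1]: print('red dab',cast(d,[cc],.05,W))
p=c-.006*np.array([np.cos(a),np.sin(a)]);print(p)
pick((.4365,.2200),5,.025,.5,60)
place(p,94.2,.025+.0055,.45)
r.move_to([.62,-.06,.36],down(94))
snap('w4');print(r.current_t())
E
```

```text
[[ 0.6284 -0.114 ]
 [ 0.7302 -0.1068]] [ 0.6712 -0.0007]
red dab [[ 0.42697206 -0.21576429  0.05      ]]
[ 0.67250736 -0.00633712]
picked [ 0.167 58.786] [ 0.17  58.556] t 16.875
force [-0.11 -0.31 -0.52]
t 21.1333
22.1417
```

View pics/w4.png

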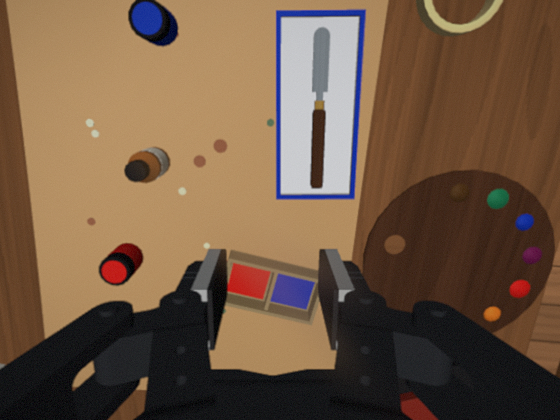

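The knife lies inside the enamel tray, (321,30)–(317,187), clear of the rim. On to the jars.

```bash
python3 - <<'E'
from h import *
from cell import r
pick((.4762,.0800),169.6,.050,.75,40)
place((.661,-.249),169.6,.0565,.70,hover=.13)
pick((.4275,-.216),169.6,.050,.75,40)
place((.597,-.237),169.6,.0565,.70,hover=.13)
r.move_to([.46,-.36,.34],down(60))
snap('w5');print(r.current_t())
E
```

```text
picked [ 0.455 39.856] [ 0.46  40.224] t 26.025
force [-0.01  0.64 -1.62]
t 30.3167
picked [ 0.458 39.139] [ 0.462 39.728] t 33.925
force [-0.15  0.51 -1.9 ]
t 37.5333
39.025
```

View pics/w5.png

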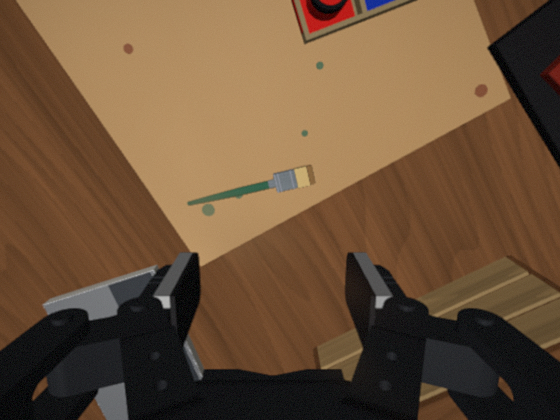

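The green brush runs from its tail at (189,203) through the ferrule (286,180) to the tip (313,175).

```bash
python3 - <<'E'
from h import *
from cell import r
d,pose=pickle.load(open('w5.pkl','rb'));W=world_from_cam(d,pose)
P=cast(d,[(189,203),(313,175)],.006,W)[:,:2];v=P[1]-P[0];L=np.linalg.norm(v);u=v/L;th=np.rad2deg(np.arctan2(u[1],u[0]))
F=cast(d,[(286,180)],.011,W)[0,:2]
o1=P.mean(0)+u*.0145;o2=F-.032*u;print(P.round(4),L,th,o1,o2)
assert np.linalg.norm(o1-o2)<.006
pick((o1+o2)/2,th,.025,.45,40)
place((.6485,.2675),91,.040,.35)
r.move_to([.60,.15,.36],down(90))
snap('w6');
r.move_to([.50,-.24,.36],down(120));snap('w7');print(r.current_t())
from cell import optics
dt=optics.get_image('top');cv2.imwrite('pics/top1.png',cv2.resize(dt['pixels'][130:330,90:470,::-1],None,fx=2,fy=2,interpolation=3))
cv2.imwrite('pics/pair.png',cv2.resize(np.hstack([cv2.imread('pics/w6.png'),cv2.imread('pics/w7.png')]),(800,300),interpolation=3))
E
```

```text
[[ 0.3378 -0.3572]
 [ 0.4931 -0.4043]] 0.1623478547962154 -16.89149385071021 [ 0.42934434 -0.38496822] [ 0.4303176  -0.38268104]
picked [ 0.107 39.673] [ 0.101 39.009] t 43.0
force [-0.6  -0.87  0.22]
t 47.925
50.5167
```

View pics/w6.png

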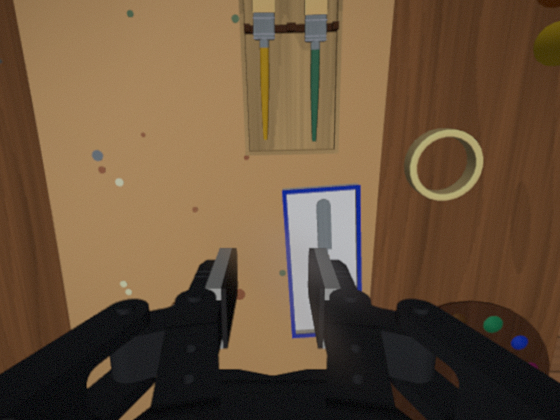

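View pics/w7.png

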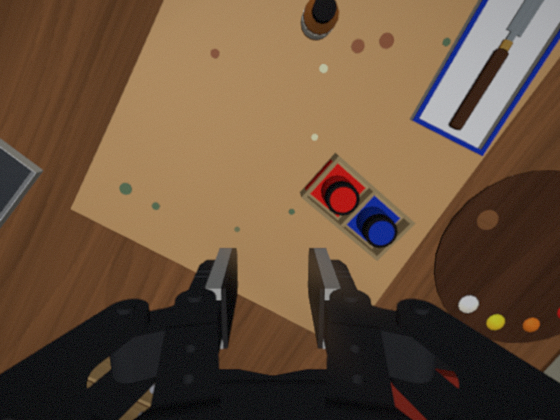

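View pics/top1.png

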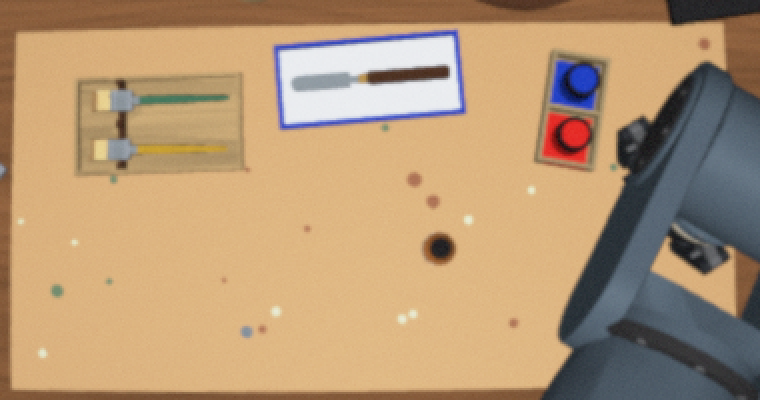

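In w6 both ferrules, (264,27) and (316,27), sit on the bar with the tooth between them. In w7 each jar stands in its own bay, red (342,198) and blue (380,231), and the bottle is untouched. One last check on jar positions and the knife.

```bash
python3 - <<'E'
from h import *
from cell import r
d,pose=pickle.load(open('w7.pkl','rb'));W=world_from_cam(d,pose)
a=np.deg2rad(169.6);x=np.array([np.cos(a),np.sin(a)]);y=np.array([-x[1],x[0]])
for uv in[(342,198),(380,231)]:
    p=cast(d,[uv],.055,W)[0,:2]-[.629,-.243];print('jar in crate',p@x,p@y)
k=cast(d,[(457,125),(507,44)],.012,W)[:,:2];v=k[1]-k[0];print('knife tail, handle end',k.round(4),np.rad2deg(np.arctan2(v[1],v[0])))
d,pose=pickle.load(open('w6.pkl','rb'));W=world_from_cam(d,pose)
print('brush ferrule ctr',cast(d,[(264,26),(316,26)],.022,W)[:,:2]-[.619,.2535])
D=d['depth'];print('')
E
```

```text
jar in crate 0.03520271659466308 -0.00039261818749585675
jar in crate -0.028979287461402582 -2.0599212199950252e-05
knife tail, handle end [[ 0.6794 -0.0921]
 [ 0.6717  0.0092]] 94.37908094992062
brush ferrule ctr [[-0.02978487  0.04527528]
 [ 0.02905511  0.04517839]]
```

```bash
python3 -c "
from cell import r
r.sleep(.5);print(r.hand_in(),r.current_t())"
```

```text
the job is handed in; nothing more can be done
the job is handed in; nothing more can be done
```

The job is handed in at about 51 s of the 141 s, with both jars in their colour bays, both brushes on the rest bar either side of the middle tooth, the knife in the enamel tray and the bottle untouched; the hand-in call returned no verdict, so this rests on my last pictures and measurements.

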